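# Gauge the worn guide plate with radius leaves

## Task

Find the radius leaf that fits the guide plate nearest the robot: press its hollow jaw squarely home on the round boss with about 6 N for a moment, then draw its round end back home into the cove with about 6 N for a moment, and leave it lying flat on the plate, in line and seated in the cove. Never press a leaf against a boss or cove harder than 12 N; leaves that do not fit belong flat on the bench, clear of the plate, and the other things on the bench stay where they are.

Things in the scene. Friction and masses are not known exactly. Their poses are not given: they have to be found in the camera images.
- leaf_small: Loose metal radius leaf, small of three: radius 8 mm, 8 mm thick, 0.14 kg give or take. -x end: convex disc, tip 40 mm from the origin. +x end: concave C jaw (8 mm, 0.4 mm slack), its bottom 40 mm from the origin, prongs 5 mm farther. Origin: underside, below the upright grip tab (28 mm along x, 10 mm thick in y, 8 to 48 mm up). z up. Starts flat on the bench, robot's left.
- leaf_medium: Loose metal radius leaf, medium of three: radius 14 mm, 8 mm thick, 0.14 kg give or take. -x end: convex disc, tip 40 mm from the origin. +x end: concave C jaw (14 mm, 0.4 mm slack), its bottom 40 mm from the origin, prongs 9 mm farther. Origin: underside, below the upright grip tab (28 mm along x, 10 mm thick in y, 8 to 48 mm up). z up. Starts flat on the bench, robot's left.
- leaf_large: Loose metal radius leaf, large of three: radius 20 mm, 8 mm thick, 0.14 kg give or take. -x end: convex disc, tip 40 mm from the origin. +x end: concave C jaw (20 mm, 0.4 mm slack), its bottom 40 mm from the origin, prongs 13 mm farther. Origin: underside, below the upright grip tab (28 mm along x, 10 mm thick in y, 8 to 48 mm up). z up. Starts flat on the bench, robot's left.
- plate_a: One of 3 look-alike steel guide plates fixed to the bench; base 6 mm thick, 66 wide, x -70 to 98 mm. Boss (+x) and cove (-x) rise 16 mm above it, both of radius 8, 14 or 20 mm, one plate each; which is not known. Gauge the one nearest the robot; 2 spares stand beyond. Origin: underside, midway between boss and cove surfaces; +x from cove to boss, away from the robot (within 0.3 rad).
- boss_a: Upright rigid round boss of plate_a. Origin: its surface point nearest the cove, at base top (plate x 52 mm). Fitting jaw home, axes in line: leaf origin at plate x +12 mm. Too small a leaf stops over 2 mm short; too large goes home with play. A jaw over 0.5 mm off sideways catches a prong and also stops short; the side force points to where it fits. 1 mm too far is far too hard.
- cove_a: Rigid cove of plate_a: 130 degree C arc (0.4 mm slack) open to the boss. Origin: bottom of the hollow, at base top (plate x -52 mm). Fitting disc home, axes in line: leaf origin at plate x -12 mm, so the slide from boss to cove is 24 mm. Too large a leaf stops over 2 mm short; too small goes home with play. Off to one side it catches and is pushed sideways to where it fits.
- plate_b: One of 3 look-alike steel guide plates fixed to the bench; base 6 mm thick, 66 wide, x -70 to 98 mm. Boss (+x) and cove (-x) rise 16 mm above it, both of radius 8, 14 or 20 mm, one plate each; which is not known. Gauge the one nearest the robot; 2 spares stand beyond. Origin: underside, midway between boss and cove surfaces; +x from cove to boss, away from the robot (within 0.3 rad).
- boss_b: Upright rigid round boss of plate_b. Origin: its surface point nearest the cove, at base top (plate x 52 mm). Fitting jaw home, axes in line: leaf origin at plate x +12 mm. Too small a leaf stops over 2 mm short; too large goes home with play. A jaw over 0.5 mm off sideways catches a prong and also stops short; the side force points to where it fits. 1 mm too far is far too hard.
- cove_b: Rigid cove of plate_b: 130 degree C arc (0.4 mm slack) open to the boss. Origin: bottom of the hollow, at base top (plate x -52 mm). Fitting disc home, axes in line: leaf origin at plate x -12 mm, so the slide from boss to cove is 24 mm. Too large a leaf stops over 2 mm short; too small goes home with play. Off to one side it catches and is pushed sideways to where it fits.
- plate_c: One of 3 look-alike steel guide plates fixed to the bench; base 6 mm thick, 66 wide, x -70 to 98 mm. Boss (+x) and cove (-x) rise 16 mm above it, both of radius 8, 14 or 20 mm, one plate each; which is not known. Gauge the one nearest the robot; 2 spares stand beyond. Origin: underside, midway between boss and cove surfaces; +x from cove to boss, away from the robot (within 0.3 rad).
- boss_c: Upright rigid round boss of plate_c. Origin: its surface point nearest the cove, at base top (plate x 52 mm). Fitting jaw home, axes in line: leaf origin at plate x +12 mm. Too small a leaf stops over 2 mm short; too large goes home with play. A jaw over 0.5 mm off sideways catches a prong and also stops short; the side force points to where it fits. 1 mm too far is far too hard.
- cove_c: Rigid cove of plate_c: 130 degree C arc (0.4 mm slack) open to the boss. Origin: bottom of the hollow, at base top (plate x -52 mm). Fitting disc home, axes in line: leaf origin at plate x -12 mm, so the slide from boss to cove is 24 mm. Too large a leaf stops over 2 mm short; too small goes home with play. Off to one side it catches and is pushed sideways to where it fits.
- mould: Bystander: clear mould tray of 135 x 240 x 24 mm, origin under its centre.
- jar: Bystander: amber glass jar, 72 mm across, 100 mm high, origin under its centre.
- bowl: Bystander: steel bowl, 150 mm across, 60 mm high, origin under its centre.
- spatula: Bystander: spatula lying on the bench to the robot's right.
Things that resemble listed ones, but are neither listed nor needed, are in the scene too. Leave any pink or purple look-alike of the leaf_large alone.

How it is judged:
By the outcome, as a careful person would: the job done as asked, in the order asked, and still so for the second after the job is handed in, with the robot touching nothing.
It also fails if it takes over 72 s, if anything falls off the work surface, if the arm or the gripper's body presses on something with over 40 N, if the wrist force passes 120 N, or if a joint passes its speed limit or range.

## Robot

A 6-joint arm with a two-finger parallel gripper is mounted at the origin on the work surface. World frame = base frame: x ahead of the robot, y to its left, z up, the work surface at z = 0. Lengths are in mm, angles in rad, forces in N, time in s.
With the tool pointing down it reaches from about 275 to 750 mm from the base axis. Payload 10.2 kg.
Tool frame: the origin (TCP) lies between the finger pads; the fingertips stand 17 mm ahead of it and the grasp point (between the pads) lies 2 mm behind it (tips_ahead is the distance from the TCP to the fingertips, in mm); z points along the fingers, y is the line along which they close (so a half turn about z gives the same grasp; the last joint's range is limited). The gripper opens to 85 mm and grips with 20 to 120 N. Pads are 22 mm wide; open, the fingers measure 114 mm over their backs; the gripper's body (76 mm by 85 mm) begins 54 mm behind the grasp point. The pads swing forward as they close: fully open they stand 13 mm farther back than shut.
Start: joints at [-1.497, 0.313, 1.498, -0, 1.331, -0.223], TCP at [153.529, -502.056, 248.294] pointing down, gripper open.
Joint ranges: [-2.94, 2.94], [-0.97, 2.17], [0.19, 2.56], [-1.23, 4.37], [0.02, 3.11], [-2.88, 2.88]. Speed limits (rad/s): [2.39, 2.39, 3.01, 3.14, 3.14, 3.14].

## Interface

Orientations are given as a unit quaternion [w, x, y, z].
In Python, from rig import sense, capture, finish_job, boxes_of, tips_ahead gives the robot as it stands.
- The arm moves only by the tool drive_tool, never from a script. Its argument "commands" is text: rows parted by semicolons, each of 7 numbers parted by spaces: the shift along the world's x, y, z in units of 0.1 m (1.0 is 0.1 m), then the turn, a rotation vector about the world's x, y, z in units of pi/4 rad (1.0 is pi/4 rad), then the opening in per cent of the stroke, from 0 (shut) to 100 (fully open). A call has 1 to 20 rows; each row shifts and turns the commanded pose from where the row before left it; what a row does not reach is not made up. A row lasts 1/12 s, in which the tool goes at most 41.7 mm and 7.16 degrees, less where a joint would pass 70% of its speed; a pose out of reach is approached as far as the arm can. A call with a number of a shift or a turn outside -1 to 1 is refused whole. A call with a gripper value outside its range is refused whole. The fingers move at their own pace and stop on an object; "force" is the grip in N (left out, the last holds). Time passes only in rows, so rows that do not move let the fingers close. It gives the time, the measured TCP pose, the force, the opening and the grip force at its end, in the units of the state.
- sense(): the state, without advancing time (a new reading comes with each control period).
- capture(name): name is "side" or "top"; returns a dict with "pixels" (400x640x3 uint8, blue, green, red), "fov_y" (degrees; the focal length in pixels is half the picture's height over the tangent of half this angle, whatever the lens; pixels are square), "cx", "cy" (the principal point, pixels), "position" and "attitude" of the camera in the world. Camera axes: x right, y down, z forward; pixel columns grow to the right and rows downward; lengths in mm; the calibration is good to about 2 mm. A picture is of the moment at which its call begins. There is no depth.
- finish_job(): hands the job in; it is judged then, once.
Trained networks look in a picture, given as the dict that the camera call returned (one of the last four; its "shot" number tells which), for a name from the list of things; names that differ only in an ending like _2 or _b are one class to them, and where a whole thing is asked for, a point or a joint stands for the part that bears it (a point fixed in the world has none). Each returns a list of dicts, best first, with "confidence" (0 to 1); they miss things now and then, are a little off and sometimes report something else, mostly with a low value. They report only what shows in the picture. A call takes as long as a camera call. They do not tell look-alikes from the thing itself.
- boxes_of(picture, name): "position" ([column, row] in pixels, amid what is visible of it).
The state is a dict: "time_s": time; "joints": joint angles; "dq": joint speeds; "tau": joint torques, N m; "eef_pos": TCP position; "ee_rot": TCP orientation; "force": force on the tool from outside, world axes, zero at the start; "wrist_torque": the same for the moment, N m; "grip_width": opening from 0.0 (shut) to 1.0 (fully open); "grip_force": force on a finger pad.
Only numpy, scipy, OpenCV 4.12 (cv2) and the standard library are available. Lean on these libraries where they do the work, as an engineer would, in place of code of your own. Each camera call takes 0.05 s, during which the arm holds its last target. There are 200 camera calls.

## Working session

There is one attempt and no reset: what is moved stays moved. The work goes in short steps, Python scripts to look and compute and a tool call to move; the robot and the scene stay as the last step left them, time stands still between calls to the robot, and variables do not carry over. Pictures are saved under pics/ and viewed, at most 10 in all, crops included, and the job is handed in when it is done.

Besides the shell and the picture viewer there is one more tool, called after "Request:" by a JSON object that holds its "op" and its "data", one argument or row to a line. drive_tool: Moves the arm, as the interface text tells. Shifts and turns lie within -1 to 1; 1 stands for 0.1 m of shift or pi/4 rad of turn. Its arguments: {"type":"object","properties":{"commands":{"type":"string"},"force":{"type":"number"}},"required":["commands"]}

```bash
mkdir -p pics; ls; cat > h.py <<'E'
import numpy as np,cv2
from scipy.spatial.transform import Rotation as R
from rig import sense,capture,finish_job,boxes_of,tips_ahead
def cam(p):
    f=p["pixels"].shape[0]/2/np.tan(np.radians(p["fov_y"])/2)
    a=np.array(p["attitude"],float)
    M=a if a.shape==(3,3) else R.from_quat(a,scalar_first=True).as_matrix()
    return f,M,np.array(p["position"],float)
def unproj(p,uv,z):
    f,M,c=cam(p); d=M@np.array([(uv[0]-p["cx"])/f,(uv[1]-p["cy"])/f,1.]); return c+d*(z-c[2])/d[2]
def proj(p,X):
    f,M,c=cam(p); q=M.T@(np.array(X,float)-c); return np.array([p["cx"]+f*q[0]/q[2],p["cy"]+f*q[1]/q[2]])
E
python3 - <<'E'
from h import *
print(sense())
for n in("top","side"):
    p=capture(n); cv2.imwrite(f"pics/{n}0.png",p["pixels"]); print(n,{k:v for k,v in p.items() if k!="pixels"})
    for t in("leaf_small","leaf_medium","leaf_large","plate_a","boss_a","cove_a","jar"):
        print(t,[(np.round(b["position"]).tolist(),round(b["confidence"],2),np.round(unproj(p,b["position"],8)[:2]).tolist()) for b in boxes_of(p,t)])
E
```

```text
pics
{'time_s': 0.0, 'joints': array([-1.49743914e+00,  3.13458217e-01,  1.49845063e+00, -1.25231856e-06,
        1.33100077e+00, -2.23427382e-01]), 'dq': array([-0.00060316,  0.00010628, -0.00013641, -0.00083702, -0.00029165,
        0.00030567]), 'tau': array([-1.00289275e-03, -4.12261891e+01, -2.59745389e+01, -2.23380748e-04,
        4.12964364e-03, -1.04607957e-05]), 'eef_pos': array([ 153.49087736, -501.8100324 ,  247.72576116]), 'ee_rot': array([-6.56670630e-04,  9.89009818e-01,  1.47848391e-01,  4.87561680e-05]), 'force': array([ 0.61437592, -0.27322647, -0.4076675 ]), 'wrist_torque': array([-0.03026697, -0.01007469,  0.01342941]), 'grip_force': 0.0, 'grip_width': 1.0003550444087799}
top {'fov_y': 46.029566917509584, 'cx': 313.56349662000224, 'cy': 201.24236276798004, 'position': array([ 322.49205286,    1.71284407, 1414.58424587]), 'attitude': array([-0.05793526,  0.70939621, -0.70043363,  0.05285119]), 'shot': 1}
leaf_small [([231.0, 225.0], 0.48, [469.0, 261.0])]
leaf_medium [([385.0, 146.0], 0.62, [720.0, -205.0]), ([229.0, 138.0], 0.57, [741.0, 278.0]), ([262.0, 211.0], 0
[... 711 characters left out ...]
'position': array([ 446.22611711, 1054.22712373,  836.82601676]), 'attitude': array([ 0.01615397, -0.03466053,  0.89524155, -0.44393723]), 'shot': 2}
leaf_small [([333.0, 280.0], 0.81, [469.0, 272.0])]
leaf_medium [([318.0, 250.0], 0.92, [514.0, 173.0])]
leaf_large [([306.0, 220.0], 0.94, [554.0, 53.0]), ([376.0, 235.0], 0.79, [364.0, 102.0]), ([411.0, 273.0], 0.79, [283.0, 235.0]), ([394.0, 174.0], 0.67, [303.0, -194.0])]
plate_a [([249.0, 212.0], 0.88, [718.0, 33.0]), ([335.0, 179.0], 0.75, [486.0, -148.0]), ([261.0, 168.0], 0.73, [724.0, -196.0])]
boss_a [([318.0, 176.0], 0.58, [540.0, -163.0])]
cove_a [([354.0, 182.0], 0.49, [427.0, -138.0])]
jar [([313.0, 130.0], 0.96, [580.0, -454.0])]
```

```bash
python3 - <<'E'
import cv2
t=cv2.imread("pics/top0.png");s=cv2.imread("pics/side0.png")
cv2.imwrite("pics/top_c.png",cv2.resize(t[110:310,200:460],None,fx=3,fy=3,interpolation=cv2.INTER_CUBIC))
cv2.imwrite("pics/side_c.png",cv2.resize(s[140:310,220:470],None,fx=3.2,fy=3.2,interpolation=cv2.INTER_CUBIC))
E
```

```text
(no output)
```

View pics/top_c.png

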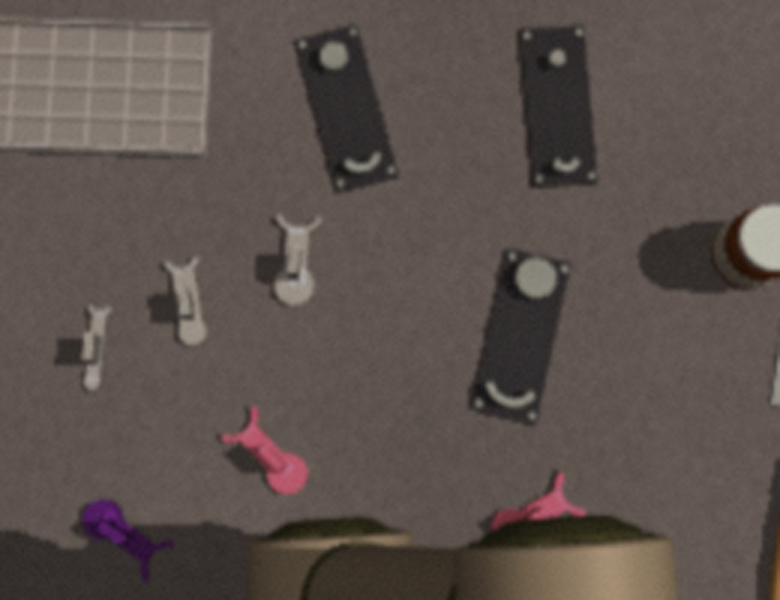

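View pics/side_c.png

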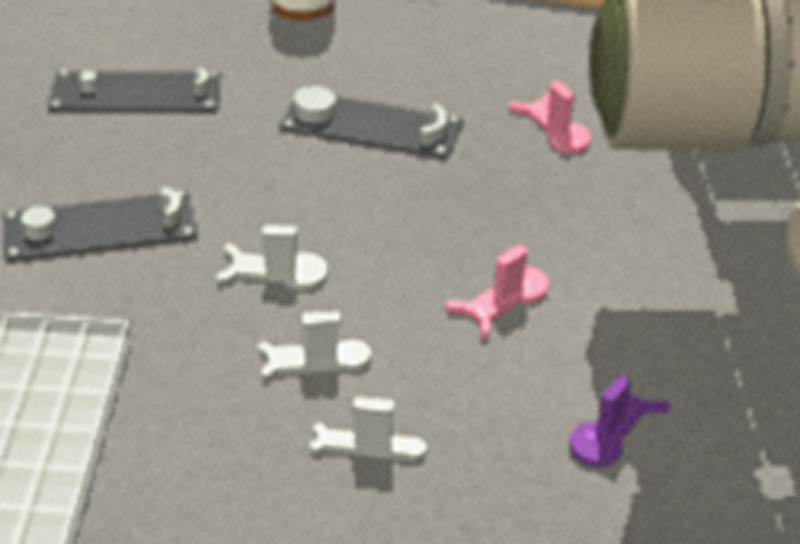

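```bash
cat > m.py <<'E'
from h import *
from scipy.optimize import minimize
def circ(c,r,z,n=40):
    a=np.linspace(0,2*np.pi,n); return np.c_[c[0]+r*np.cos(a),c[1]+r*np.sin(a),np.full(n,z)]
def T(pose,P):
    c,s=np.cos(pose[2]),np.sin(pose[2]); P=np.asarray(P,float)
    return np.c_[pose[0]+c*P[:,0]-s*P[:,1],pose[1]+s*P[:,0]+c*P[:,1],P[:,2]]
def box(x0,x1,y0,y1,z0,z1): return np.array([[x,y,z] for x in(x0,x1) for y in(y0,y1) for z in(z0,z1)],float)
S=8
def render(p,pose,parts,o,sz):
    im=np.zeros((sz[1]*S,sz[0]*S),np.uint8)
    for P in parts:
        q=np.array([proj(p,X) for X in T(pose,P)])
        h=cv2.convexHull(((q-o+.5)*S*16).astype(np.int32)); cv2.fillConvexPoly(im,h,255,shift=4)
    return cv2.resize(im,sz,interpolation=cv2.INTER_AREA)/255.
def fit(p,mask,pose0,parts,o):
    sz=mask.shape[::-1]
    f=lambda x:((render(p,x,parts,o,sz)-mask)**2).sum()
    x0=np.array(pose0,float); sim=np.vstack([x0]+[x0+d for d in np.diag([6,6,.12])])
    r=minimize(f,x0,method="Nelder-Mead",options=dict(initial_simplex=sim,xatol=.02,fatol=.01)); return r.x,r.fun
E
python3 - <<'E'
from m import *
print(tips_ahead if not callable(tips_ahead) else [tips_ahead()])
for n,reg,lf in(("top",(350,185,45,70),(280,170,50,50)),("side",(300,155,70,50),(280,200,60,45))):
    p=capture(n); np.save(n+".npy",p,allow_pickle=True)
    g=p["pixels"].astype(float).mean(2)
    x,y,w,h=reg; c=cv2.resize(g[y:y+h,x:x+w],None,fx=4,fy=4,interpolation=cv2.INTER_CUBIC)
    l=g[lf[1]:lf[1]+lf[3],lf[0]:lf[0]+lf[2]]
    print(n,np.percentile(g[y:y+h,x:x+w],[2,10,30,50,70,90,98]),np.percentile(l,[2,10,50,80,90,95,99]))
    x,y,w,h=reg
    m=(g[y:y+h,x:x+w]>(g[y:y+h,x:x+w].max()*.0+ (105 if n=="top" else 150))).astype(np.uint8)
    k,L,st,ce=cv2.connectedComponentsWithStats(m)
    for i in range(1,k): print(st[i][4],np.round(ce[i]+[x,y],2))
E
```

```text
17.0
top [ 34.66        45.          56.          84.33333333  86.33333333
  89.33333333 130.66666667] [ 48.          82.          86.66666667  89.33333333 103.
 135.33333333 149.00333333]
1 [370. 195.]
122 [378.34 202.17]
1 [388. 199.]
37 [369.35 242.  ]
1 [359. 244.]
1 [377. 248.]
side [ 80.66666667 106.66666667 152.33333333 155.33333333 157.33333333
 160.         208.34      ] [106.32       139.66666667 156.66666667 160.         172.03333333
 233.33333333 241.        ]
2637 [333.73 179.56]
3 [309.67 177.67]
3 [357.33 186.33]
```

```bash
python3 - <<'E'
from m import *
P={n:np.load(n+".npy",allow_pickle=True).item() for n in("top","side")}
for n in P:
    p=P[n]; g=p["pixels"].astype(float).mean(2)
    lo,hi,thr=(56,133,95) if n=="top" else (90,215,166)
    sc={"top":[(370,195),(388,199),(359,244),(377,248)],"side":[(314,170),(310,178),(363,177),(357,187)]}[n]
    W=[]
    for u,v in sc:
        yy,xx=np.mgrid[v-3:v+4,u-3:u+4]; w=np.clip(g[v-3:v+4,u-3:u+4]-thr,0,None)
        k,L=cv2.connectedComponents((w>0).astype(np.uint8)); 
        w=w*(np.hypot(xx-u,yy-v)<2.6); c=np.array([(w*xx).sum(),(w*yy).sum()])/w.sum(); W.append(unproj(p,c,6.5)[:2]); print(n,"screw",c.round(2),W[-1].round(1),w.sum().round())
    W=np.array(W); print("  screw centre",W.mean(0).round(1))
    # boss fit
    u0,v0={"top":(378,202),"side":(318,173)}[n]; o=np.array([u0-11,v0-10]); sz=(23,20)
    m=np.clip((g[o[1]:o[1]+20,o[0]:o[0]+23]-lo)/(hi-lo),0,1)
    m0=m.copy()
    # only region near the boss
    X0=unproj(p,(u0,v0),14)
    rr=np.hypot(*(np.mgrid[0:20,0:23]-np.array([10,11])[:,None,None])); m=m*(rr<10 if n=="top" else rr<9)
    print("  boss",[np.round(a,2) for a in fit(p,m,[X0[0],X0[1],0],[np.r_[circ((0,0),20,6),circ((0,0),20,22)]],o)])
    # leaf tab/disc fit
    o=np.array({"top":(285,175),"side":(280,205)}[n]); w,h=(30,45) if n=="top" else(50,35)
    lo,hi=(86,140) if n=="top" else(157,232)
    m=np.clip((g[o[1]:o[1]+h,o[0]:o[0]+w]-lo)/(hi-lo),0,1)
    parts=[np.r_[circ((-20,0),20,0),circ((-20,0),20,8)],box(-14,14,-5,5,0,48),box(-20,38,-9,9,0,8)]
    for y0 in(1,-1): parts.append(np.r_[circ((56,24*y0),4,8,12),circ((40,10*y0),4,8,12)])
    print("  leaf",[np.round(a,3) for a in fit(p,m,[553,60,.0],parts,o)],m.sum())
E
```

```text
top screw [370. 195.] [ 566.3 -157.5] 13.0
top screw [387.82 199.25] [ 553.9 -211.3] 32.0
top screw [359. 244.] [ 417.6 -123.9] 14.0
top screw [377.  248.2] [ 405.8 -177.4] 24.0
  screw centre [ 485.9 -167.5]
  boss [array([ 5.4408e+02, -1.8143e+02, -1.0000e-02]), np.float64(11.84)]
  leaf [array([ 5.53316e+02,  5.88970e+01, -2.70000e-02]), np.float64(45.526)] 230.96296296296296
side screw [314.2  169.98] [ 553.8 -197.5] 1058.0
side screw [309.96 178.  ] [ 563.1 -151.6] 15.0
side screw [361.26 176.19] [ 404.6 -174.2] 23.0
side screw [357.24 186.  ] [ 416.5 -120.3] 38.0
  screw centre [ 484.5 -160.9]
  boss [array([ 5.4254e+02, -1.8888e+02,  3.1000e-01]), np.float64(15.8)]
  leaf [array([5.50581e+02, 6.05490e+01, 2.40000e-02]), np.float64(196.419)] 231.6488888888889
```

```bash
python3 - <<'E'
from m import *
P={n:np.load(n+".npy",allow_pickle=True).item() for n in("top","side")}
pose=np.array([485.9-14*.976,-167.5+14*.2185,-.219]); print(pose)
for n in P:
    p=P[n]; g=p["pixels"].astype(np.float32).mean(2)
    def prof(pts):
        q=np.array([proj(p,X) for X in T(pose,pts)],np.float32); return cv2.remap(g,q[:,0].reshape(1,-1),q[:,1].reshape(1,-1),cv2.INTER_LINEAR)[0]
    def cross(v,t,out,ins): 
        lev=(np.median(v[t>6])+np.median(v[t<-4]))/2
        i=np.where((v[:-1]<lev)&(v[1:]>=lev))[0]
        if len(i)==0:return np.nan
        i=i[np.argmin(abs(t[i]))]; return t[i]+(lev-v[i])/(v[i+1]-v[i])*(t[i+1]-t[i])
    t=np.arange(-10,12,.5)
    for s in(1,-1):
        xs=np.arange(-52,84,3.); e=np.array([cross(prof(np.c_[np.full(t.size,x),s*(33+t),np.full(t.size,6.)]),t,0,0) for x in xs])
        ok=np.isfinite(e); k=np.polyfit(xs[ok],s*(33+e[ok]),1); r=s*(33+e[ok])-np.polyval(k,xs[ok]); ok2=abs(r)<1.5
        k=np.polyfit(xs[ok][ok2],(s*(33+e[ok]))[ok2],1); print(n,"side",s,"edge y at0 %.2f slope %.4f n%d std %.2f"%(k[1],k[0],ok2.sum(),r[ok2].std()))
    for s,x0 in((1,98),(-1,-70)):
        ys=np.arange(-20,21,2.); e=np.array([cross(prof(np.c_[x0+s*t,np.full(t.size,y),np.full(t.size,6.)]),t,0,0) for y in ys]); print(n,"end",x0,np.nanmedian(e).round(2)*s, np.polyfit(ys[np.isfinite(e)],x0+s*e[np.isfinite(e)],1).round(4))
E
```

```text
[ 4.72236e+02 -1.64441e+02 -2.19000e-01]
top side 1 edge y at0 37.18 slope -0.0130 n45 std 0.62
top side -1 edge y at0 -32.81 slope -0.0029 n44 std 0.44
top end 98 1.07 [3.50000e-03 9.91976e+01]
top end -70 -1.69 [-1.10000e-03 -7.16134e+01]
side side 1 edge y at0 41.00 slope -0.1100 n4 std 0.59
side side -1 edge y at0 -29.17 slope -0.0004 n32 std 0.55
side end 98 -2.83 [-0.2204 97.2636]
side end -70 -4.99 [ -0.0884 -74.4175]
```

Request:
{"op": "drive_tool", "data": {
  "commands": "0.199 0.281 -0.05 0 0 -0.0206 60;0.199 0.281 -0.05 0 0 -0.0206 60;0.199 0.281 -0.05 0 0 -0.0206 60;0.199 0.281 -0.05 0 0 -0.0206 60;0.199 0.281 -0.05 0 0 -0.0206 60;0.199 0.281 -0.05 0 0 -0.0206 60;0.199 0.281 -0.05 0 0 -0.0206 60;0.199 0.281 -0.05 0 0 -0.0206 60;0.199 0.281 -0.05 0 0 -0.0206 60;0.199 0.281 -0.05 0 0 -0.0206 60;0.199 0.281 -0.05 0 0 -0.0206 60;0.199 0.281 -0.05 0 0 -0.0206 60;0.199 0.281 -0.05 0 0 -0.0206 60;0.199 0.281 -0.05 0 0 -0.0206 60;0.199 0.281 -0.05 0 0 -0.0206 60;0.199 0.281 -0.05 0 0 -0.0206 60;0.199 0.281 -0.05 0 0 -0.0206 60;0.199 0.281 -0.05 0 0 -0.0206 60;0.199 0.281 -0.05 0 0 -0.0206 60;0.199 0.281 -0.05 0 0 -0.0206 60",
  "force": 60
}}

```text
time_s: 2.57
eef_pos: [552.3, 61.6, 148.1]
ee_rot: [0.0, 1.0, -0.014, 0.0]
force: [0.6, -0.7, 0.9]
grip_width: 0.598
grip_force: 0.0
```

Request:
{"op": "drive_tool", "data": {
  "commands": "0 -0.018 -0.3 0 0 0 50;0 0 -0.3 0 0 0 50;0 0 -0.25 0 0 0 50;0 0 -0.2 0 0 0 50;0 0 -0.12 0 0 0 50;0 0 0 0 0 0 50;0 0 0 0 0 0 50"
}}

```text
time_s: 3.15
eef_pos: [551.8, 58.1, 31.7]
ee_rot: [-0.0, 1.0, -0.013, 0.0]
force: [-0.0, 0.6, 0.3]
grip_width: 0.501
grip_force: 0.0
```

```bash
python3 - <<'E'
from h import *
p=capture("side");c=p["pixels"][190:270,260:370];cv2.imwrite("pics/s1.png",cv2.resize(c,None,fx=6,fy=6,interpolation=cv2.INTER_CUBIC))
s=sense();print(s["eef_pos"],s["force"])
for z in(30,): print(proj(p,s["eef_pos"])-[260,190])
E
```

```text
[552.25156884  58.0293497   32.41850456] [-0.0302523  -0.89521059  0.04489957]
[46.87836279 23.89207889]
```

View pics/s1.png

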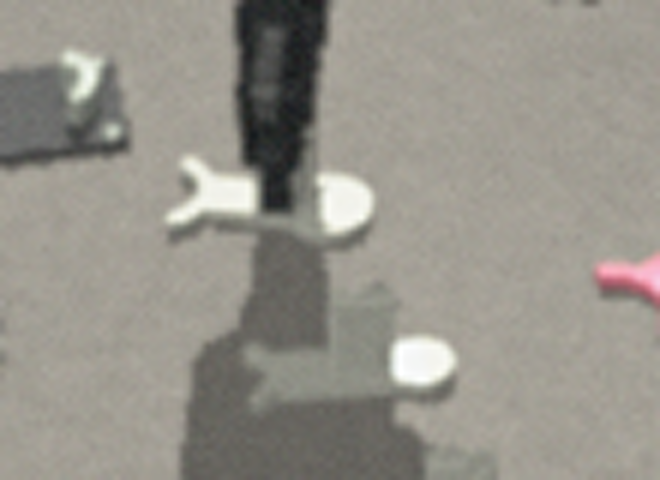

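Request:
{"op": "drive_tool", "data": {
  "commands": "-0.01 0 0 0 0 0 0;0 0 0 0 0 0 0;0 0 0 0 0 0 0;0 0 0 0 0 0 0;0 0 0 0 0 0 0;0 0 0 0 0 0 0;0 0 0 0 0 0 0;0 0 0 0 0 0 0",
  "force": 60
}}

```text
time_s: 3.87
eef_pos: [551.1, 58.1, 32.4]
ee_rot: [0.0, 1.0, -0.013, 0.001]
force: [-2.7, 1.1, 6.9]
grip_width: 0.108
grip_force: 59.8
```

Request:
{"op": "drive_tool", "data": {
  "commands": "0 0 0.1 0 0 0 0;0 0 0.2 0 0 0 0;0 0 0.2 0 0 0 0;-0.088 -0.246 0 0 0 -0.0276 0;-0.088 -0.246 0 0 0 -0.0276 0;-0.088 -0.246 0 0 0 -0.0276 0;-0.088 -0.246 0 0 0 -0.0276 0;-0.088 -0.246 0 0 0 -0.0276 0;-0.088 -0.246 0 0 0 -0.0276 0;-0.088 -0.246 0 0 0 -0.0276 0;-0.088 -0.246 0 0 0 -0.0276 0;-0.088 -0.246 0 0 0 -0.0276 0;0 0 0 0 0 0 0;0 0 0 0 0 0 0;0 0 0 0 0 0 0"
}}

```text
time_s: 5.12
eef_pos: [471.4, -162.9, 81.6]
ee_rot: [-0.0, 0.994, -0.111, 0.0]
force: [-0.4, 0.9, -1.3]
grip_width: 0.109
grip_force: 58.7
```

```bash
python3 - <<'E'
from h import *
s=sense();print(s)
for n,(a,b,c,d) in dict(side=(140,220,280,390),top=(170,260,320,430)).items():
    p=capture(n);np.save(n+"1.npy",p,allow_pickle=True);cv2.imwrite(f"pics/{n}2.png",cv2.resize(p["pixels"][a:b,c:d],None,fx=6,fy=6,interpolation=cv2.INTER_CUBIC))
a=[cv2.imread(f"pics/{n}2.png") for n in("side","top")]
cv2.imwrite("pics/both2.png",cv2.resize(np.vstack(a),None,fx=.58,fy=.58))
E
```

```text
{'time_s': 5.1167, 'joints': array([-5.68236720e-01,  4.60248796e-01,  1.77088497e+00,  2.03170315e-04,
        9.10436272e-01,  1.22422152e+00]), 'dq': array([ 0.01980514,  0.00333719,  0.001432  , -0.00030375, -0.00178187,
       -0.00064604]), 'tau': array([-1.12023935e+00, -4.26304936e+01, -2.05346954e+01, -3.54464329e-02,
       -9.58060526e-03, -1.00597393e-02]), 'eef_pos': array([ 471.36437543, -162.92905527,   81.60742923]), 'ee_rot': array([-6.69889938e-05,  9.93857636e-01, -1.10666128e-01,  4.55755203e-05]), 'force': array([-0.4022782 ,  0.87743298, -1.32611021]), 'wrist_torque': array([0.01523633, 0.00556178, 0.0262217 ]), 'grip_force': 58.73787224292755, 'grip_width': 0.10888315226988783}
```

View pics/both2.png

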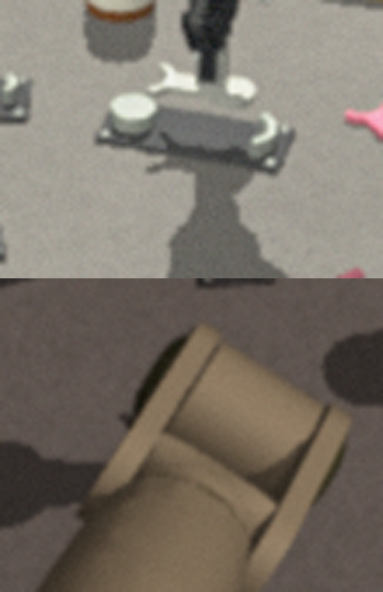

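```bash
python3 - <<'E'
from m import *
p=np.load("side1.npy",allow_pickle=True).item(); g=p["pixels"].astype(float).mean(2)
tc=np.array([471.36,-162.93]);z0=49.2;yaw=-.2218
np.set_printoptions(linewidth=250); print(g[158:174,322:360:1].astype(int))
for th in(157,):
    o=np.array([340,154]); m=np.clip((g[154:176,340:362]-th)/(236-th),0,1)
    W=np.ones(m.shape); W[:, :6]=0; W[18:]=0
    yy,xx=np.mgrid[154:176,340:362]; W[(g[154:176,340:362]<150)&(yy>165)]=0*1
    f=lambda x:((W*(render(p,[x[0],x[1],yaw],[np.r_[circ((-20,0),20,z0),circ((-20,0),20,z0+8)]],o,(22,22))-m))**2).sum()
    r=minimize(f,tc,method="Nelder-Mead",options=dict(initial_simplex=[tc,tc+[5,0],tc+[0,5]],xatol=.02)); d=r.x-tc
    c,s=np.cos(yaw),np.sin(yaw); print(r.x,r.fun,"offset along x %.2f y %.2f"%(c*d[0]+s*d[1],-s*d[0]+c*d[1]))
E
```

```text
[[163 159 160 169 195 203 191 167 156 154 157 159 162 157 132  86  47  39  42  58  94 125 124 130 159 166 160 158 161 158 161 161 157 159 159 157 160 159]
 [163 158 160 162 182 221 224 205 166 160 159 158 156 155 130  82  42  37  42  58  98 121 128 136 156 162 158 160 156 163 158 160 160 158 159 160 157 162]
 [161 159 162 155 160 192 231 231 196 174 172 169 168 157 130  81  38  40  40  56  98 126 127 129 156 157 159 156 157 160 158 156 159 157 161 160 162 161]
 [158 162 159 155 151 173 228 238 227 220 214 205 204 184 138  78  39  44  37  59 100 119 130 144 172 174 169 166 158 157 158 158 156 163 158 158 159 162]
 [157 158 160 158 159 197 235 240 234 233 232 234 233 224 155  81  58  50  48  66 106 121 136 176 210 216 209 204 195 176 161 158 156 158 154 156 162 162]
 [159 162 166 171 189 226 240 239 235 233 233 235 235 232 162 113  91  88  83  89 113 131 154 194 232 237 232 235 232 215 184 160 155 158 163 159 159 154]
 [167 185 196 207 212 223 223 229 227 227 229 233 234 230 186 146 132 136 130 125 130 131 152 208 237 236 235 236 237 232 218 176 156 156 160 159 160 155]
 [178 209 220 2
[... 756 characters left out ...]
59]
 [229 230 196 140 129 138 144 144 151 154 154 157 155 158 161 160 158 160 155 155 154 149 151 145 146 141 135 130 125 139 147 157 158 156 161 157 157 158]
 [229 224 184 125 107 110 112 117 124 125 134 139 141 148 145 152 147 152 154 158 159 159 156 155 148 153 146 145 145 152 158 155 158 159 160 160 157 155]
 [219 189 136 105 104 107 105 105 107 109 116 116 112 119 122 119 132 132 137 145 154 154 150 157 154 157 159 158 159 156 161 156 160 181 191 179 158 156]
 [179 132 102 101 104 108 109 108 112 104 108 109 106 107 109 109 109 111 110 117 124 124 128 133 140 152 156 155 159 158 159 157 164 193 214 206 180 157]]
[ 472.89887749 -161.67811649] 5.5936460610930645 offset along x 1.23 y 1.56
```

```bash
python3 - <<'E'
from m import *
p=np.load("side1.npy",allow_pickle=True).item(); g=p["pixels"].astype(float).mean(2)
p0=np.load("side.npy",allow_pickle=True).item(); g0=p0["pixels"].astype(float).mean(2)
yaw=-.2218;c,s=np.cos(yaw),np.sin(yaw)
def run(g,o,sz,W,lo,hi,parts,x0):
    m=np.clip((g[o[1]:o[1]+sz[1],o[0]:o[0]+sz[0]]-lo)/(hi-lo),0,1)
    f=lambda x:((W*(render(p,[x[0],x[1],yaw],parts,np.array(o),sz)-m))**2).sum()
    return minimize(f,x0,method="Nelder-Mead",options=dict(initial_simplex=[x0,x0+[5,0],x0+[0,5]],xatol=.02))
tc=np.array([471.36,-162.93]);W=np.ones((20,22));W[:,:6]=0;W[15:]=0
for lo in(150,157,165):
    r=run(g,(340,154),(22,20),W,lo,236,[circ((-20,0),20,57.2)],tc);d=r.x-tc;print("leaf",r.x,r.fun,c*d[0]+s*d[1],-s*d[0]+c*d[1])
# boss top face, before: dark surroundings
o=(306,162);print(g0[162:184,306:332].astype(int))
tp=np.array([472.24,-164.44]);W=np.ones((18,24))
for lo in (130,150):
    r=run(g0,o,(24,18),W,lo,225,[circ((72,0),20,22)],tp);d=r.x-tp;print("boss top->plate origin",r.x,r.fun,c*d[0]+s*d[1],-s*d[0]+c*d[1])
E
```

```text
leaf [ 472.43125163 -164.08849733] 7.092057429340837 1.2998622988275932 -0.8944574513806256
leaf [ 472.8850963  -163.39561837] 5.77096700694598 1.590165566725902 -0.11871248728639994
leaf [ 473.06664165 -163.36088757] 6.273594644636777 1.7596233273694488 -0.04489506371679303
[[157 154 154 159 160 157 154 158 160 159 156 156 154 150 154 156 156 158
  157 158 155 156 152 153 152 156]
 [155 154 155 153 155 161 157 157 155 152 160 156 156 157 154 158 160 155
  157 158 158 156 160 159 156 156]
 [153 156 153 151 158 157 158 155 158 157 157 154 153 155 155 155 155 153
  155 159 156 158 160 156 159 157]
 [156 157 151 155 154 154 155 158 156 154 155 153 152 152 155 153 153 154
  150 158 153 152 154 160 157 156]
 [155 159 156 157 157 156 152 158 159 161 161 170 172 174 165 159 156 154
  152 159 155 154 158 151 153 156]
 [155 160 156 159 162 157 157 174 188 197 197 202 209 208 198 188 174 159
  155 157 155 153 153 155 154 155]
 [154 157 155 156 156 159 178 205 220 220 221 223 224 225 223 220 214 185
  160 156 157 162 159 153 156 159]
 [153 154 154 155 153 165 197 220 224 221 223 222 222 222 224
[... 1092 characters left out ...]
72  87 105
  112 111 108 113 109 107 115 114]
 [150 111  80  76  75  76  77  80  85  91  89  67  66  66  73  84 103 110
  109 106 105 112 109 105 110 106]
 [150 126 112 107 111 100  88  83  83  85  81  79  72  79  85  99 104 104
  101 104 109 105 108 109 113 108]
 [155 152 148 152 150 144 124 116 119 111 113 113 106  90  81  78  75  78
   83  90  94 103 106 103 102 102]
 [156 154 156 158 161 162 155 152 151 153 153 155 149 127 115 106  86  83
   79  85  79  78  77  78  82  90]]
boss top->plate origin [ 470.74797951 -158.61612433] 16.949357470651073 -2.736640981027561 5.352985059390027
boss top->plate origin [ 470.76248987 -159.64137656] 3.212500149515143 -2.496945062638673 4.3560404504381705
```

Request:
{"op": "drive_tool", "data": {
  "commands": "-0.014 0.027 -0.05 0 0 0 0;0 0 -0.15 0 0 0 0;0 0 -0.15 0 0 0 0;0 0 -0.06 0 0 0 0;0 0 0 0 0 0 0;0 0 0 0 0 0 0;0 0 0 0 0 0 0;0 0 0 0 0 0 0"
}}

```text
time_s: 5.88
eef_pos: [470.2, -160.6, 40.8]
ee_rot: [0.0, 0.994, -0.111, 0.0]
force: [1.2, 0.2, -1.8]
grip_width: 0.111
grip_force: 59.2
```

```bash
python3 - <<'E'
from m import *
s=sense();print(s["eef_pos"],s["force"],s["wrist_torque"])
p=capture("side");cv2.imwrite("pics/s3.png",cv2.resize(p["pixels"][155:210,290:375],None,fx=8,fy=8,interpolation=cv2.INTER_CUBIC))
E
```

```text
[ 470.19029001 -160.56806695   40.75111024] [ 1.20387228  0.21944834 -1.8046429 ] [ 0.01485521  0.03088981 -0.04346974]
```

View pics/s3.png

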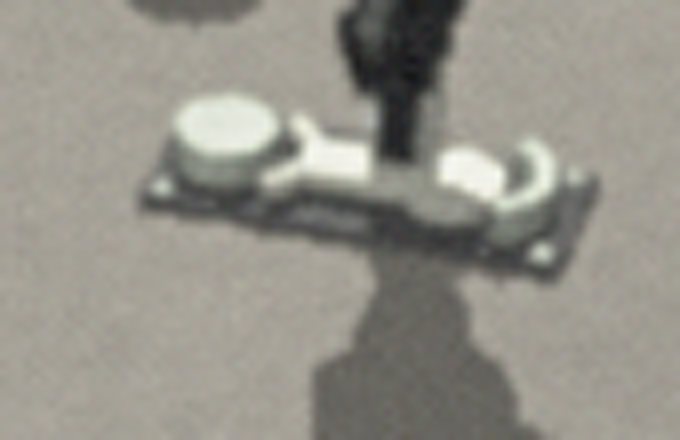

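Request:
{"op": "drive_tool", "data": {
  "commands": "0 0 -0.01 0 0 0 0;0 0 -0.006 0 0 0 0;0 0 0 0 0 0 0;0 0 0 0 0 0 0"
}}

```text
time_s: 6.27
eef_pos: [469.9, -160.6, 38.7]
ee_rot: [0.0, 0.994, -0.111, 0.0]
force: [0.2, -0.3, -1.7]
grip_width: 0.108
grip_force: 59.2
```

Request:
{"op": "drive_tool", "data": {
  "commands": "0 0 -0.005 0 0 0 0;0 0 0 0 0 0 0;0 0 0 0 0 0 0"
}}

```text
time_s: 6.52
eef_pos: [470.0, -160.6, 38.3]
ee_rot: [0.0, 0.994, -0.111, 0.0]
force: [0.5, 0.6, -0.2]
grip_width: 0.108
grip_force: 59.4
```

Request:
{"op": "drive_tool", "data": {
  "commands": "0 0 -0.003 0 0 0 0;0 0 0 0 0 0 0;0 0 0 0 0 0 0"
}}

```text
time_s: 6.77
eef_pos: [470.1, -160.6, 38.2]
ee_rot: [0.0, 0.994, -0.111, 0.0]
force: [-1.0, 0.2, 4.9]
grip_width: 0.105
grip_force: 60.2
```

Request:
{"op": "drive_tool", "data": {
  "commands": "0 0 0.003 0 0 0 0;0.0146 -0.0033 0 0 0 0 0;0.0146 -0.0033 0 0 0 0 0;0.0146 -0.0033 0 0 0 0 0;0.0146 -0.0033 0 0 0 0 0;0 0 0 0 0 0 0;0 0 0 0 0 0 0"
}}

```text
time_s: 7.35
eef_pos: [476.1, -162.0, 38.2]
ee_rot: [0.0, 0.994, -0.111, 0.0]
force: [0.8, 0.0, 2.9]
grip_width: 0.11
grip_force: 59.9
```

Request:
{"op": "drive_tool", "data": {
  "commands": "0.005 -0.0011 0 0 0 0 0;0.005 -0.0011 0 0 0 0 0;0 0 0 0 0 0 0;0 0 0 0 0 0 0"
}}

```text
time_s: 7.68
eef_pos: [476.7, -162.1, 38.2]
ee_rot: [-0.0, 0.994, -0.111, -0.0]
force: [-3.0, 1.4, 5.4]
grip_width: 0.11
grip_force: 60.2
```

Request:
{"op": "drive_tool", "data": {
  "commands": "0.005 -0.0011 0 0 0 0 0;0 0 0 0 0 0 0;0 0 0 0 0 0 0"
}}

```text
time_s: 7.93
eef_pos: [477.2, -162.2, 38.2]
ee_rot: [-0.0, 0.994, -0.111, -0.0]
force: [-3.1, 0.3, 5.6]
grip_width: 0.107
grip_force: 60.3
```

Request:
{"op": "drive_tool", "data": {
  "commands": "0 0 0.004 0 0 0 0;0 0 0 0 0 0 0;0 0 0 0 0 0 0"
}}

```text
time_s: 8.18
eef_pos: [477.3, -162.2, 38.3]
ee_rot: [-0.0, 0.994, -0.111, 0.0]
force: [0.0, 0.0, -1.5]
grip_width: 0.105
grip_force: 59.2
```

Request:
{"op": "drive_tool", "data": {
  "commands": "0.005 -0.0011 0 0 0 0 0;0.005 -0.0011 0 0 0 0 0;0 0 0 0 0 0 0;0 0 0 0 0 0 0"
}}

```text
time_s: 8.52
eef_pos: [478.3, -162.4, 38.5]
ee_rot: [-0.0, 0.994, -0.111, 0.0]
force: [-0.1, 0.4, -1.0]
grip_width: 0.109
grip_force: 59.2
```

Request:
{"op": "drive_tool", "data": {
  "commands": "0.005 -0.0011 0 0 0 0 0;0 0 0 0 0 0 0;0 0 0 0 0 0 0"
}}

```text
time_s: 8.77
eef_pos: [478.8, -162.5, 38.6]
ee_rot: [-0.0, 0.994, -0.111, -0.0]
force: [-0.2, 0.2, -1.8]
grip_width: 0.109
grip_force: 59.2
```

Request:
{"op": "drive_tool", "data": {
  "commands": "0.004 -0.0009 0 0 0 0 0;0.003 -0.0007 0 0 0 0 0;0 0 0 0 0 0 0;0 0 0 0 0 0 0"
}}

```text
time_s: 9.1
eef_pos: [479.5, -162.7, 38.6]
ee_rot: [-0.0, 0.994, -0.111, -0.0]
force: [0.2, -0.3, -1.0]
grip_width: 0.104
grip_force: 59.2
```

Request:
{"op": "drive_tool", "data": {
  "commands": "0.003 -0.0007 0 0 0 0 0;0 0 0 0 0 0 0;0 0 0 0 0 0 0"
}}

```text
time_s: 9.35
eef_pos: [479.7, -162.8, 38.6]
ee_rot: [-0.0, 0.994, -0.111, -0.0]
force: [-0.4, -0.7, -1.5]
grip_width: 0.111
grip_force: 59.2
```

Request:
{"op": "drive_tool", "data": {
  "commands": "0.003 -0.0007 0 0 0 0 0;0 0 0 0 0 0 0;0 0 0 0 0 0 0"
}}

```text
time_s: 9.6
eef_pos: [479.9, -162.8, 38.5]
ee_rot: [-0.0, 0.994, -0.111, -0.0]
force: [-3.3, -0.8, -0.7]
grip_width: 0.108
grip_force: 59.2
```

Request:
{"op": "drive_tool", "data": {
  "commands": "-0.0009 -0.004 0 0 0 0 0;0 0 0 0 0 0 0;0 0 0 0 0 0 0"
}}

```text
time_s: 9.85
eef_pos: [480.2, -163.3, 38.7]
ee_rot: [0.0, 0.994, -0.111, 0.0]
force: [0.6, -0.7, -1.3]
grip_width: 0.104
grip_force: 59.2
```

Request:
{"op": "drive_tool", "data": {
  "commands": "0.002 -0.0005 0 0 0 0 0;0 0 0 0 0 0 0;0 0 0 0 0 0 0"
}}

```text
time_s: 10.1
eef_pos: [480.2, -163.3, 38.6]
ee_rot: [0.0, 0.994, -0.111, 0.0]
force: [-0.2, -1.0, -1.6]
grip_width: 0.111
grip_force: 59.2
```

Request:
{"op": "drive_tool", "data": {
  "commands": "0.003 -0.0007 0 0 0 0 0;0 0 0 0 0 0 0;0 0 0 0 0 0 0"
}}

```text
time_s: 10.35
eef_pos: [480.4, -163.4, 38.6]
ee_rot: [-0.0, 0.994, -0.111, -0.0]
force: [-1.8, -0.5, -1.8]
grip_width: 0.104
grip_force: 59.2
```

Request:
{"op": "drive_tool", "data": {
  "commands": "0.002 -0.0005 0 0 0 0 0;0 0 0 0 0 0 0;0 0 0 0 0 0 0"
}}

```text
time_s: 10.6
eef_pos: [480.5, -163.4, 38.6]
ee_rot: [-0.0, 0.994, -0.111, -0.0]
force: [-2.4, -1.5, -1.3]
grip_width: 0.104
grip_force: 59.2
```

Request:
{"op": "drive_tool", "data": {
  "commands": "-0.0011 -0.005 0 0 0 0 0;0 0 0 0 0 0 0;0.003 -0.0007 0 0 0 0 0;0 0 0 0 0 0 0;0 0 0 0 0 0 0"
}}

```text
time_s: 11.02
eef_pos: [480.9, -164.0, 38.6]
ee_rot: [0.0, 0.994, -0.111, 0.0]
force: [-1.0, 0.4, -1.2]
grip_width: 0.104
grip_force: 59.2
```

Request:
{"op": "drive_tool", "data": {
  "commands": "0.003 -0.0007 0 0 0 0 0;0 0 0 0 0 0 0;0 0 0 0 0 0 0"
}}

```text
time_s: 11.27
eef_pos: [481.1, -164.1, 38.6]
ee_rot: [0.0, 0.994, -0.111, -0.0]
force: [-1.5, -1.3, -1.2]
grip_width: 0.106
grip_force: 59.2
```

Request:
{"op": "drive_tool", "data": {
  "commands": "0.003 -0.0007 0 0 0 0 0;0 0 0 0 0 0 0;0 0 0 0 0 0 0"
}}

```text
time_s: 11.52
eef_pos: [481.3, -164.1, 38.5]
ee_rot: [-0.0, 0.994, -0.111, -0.0]
force: [-3.3, -1.3, -0.4]
grip_width: 0.106
grip_force: 59.2
```

Request:
{"op": "drive_tool", "data": {
  "commands": "-0.0013 -0.006 0 0 0 0 0;0 0 0 0 0 0 0;0.003 -0.0007 0 0 0 0 0;0 0 0 0 0 0 0;0 0 0 0 0 0 0"
}}

```text
time_s: 11.93
eef_pos: [481.7, -164.8, 38.7]
ee_rot: [0.0, 0.994, -0.111, 0.0]
force: [-0.9, -1.3, -1.0]
grip_width: 0.108
grip_force: 59.3
```

Request:
{"op": "drive_tool", "data": {
  "commands": "0.003 -0.0007 0 0 0 0 0;0 0 0 0 0 0 0;0 0 0 0 0 0 0"
}}

```text
time_s: 12.18
eef_pos: [481.8, -164.8, 38.6]
ee_rot: [-0.0, 0.994, -0.111, -0.0]
force: [-2.3, -0.5, 0.2]
grip_width: 0.109
grip_force: 59.4
```

Request:
{"op": "drive_tool", "data": {
  "commands": "0.002 -0.0005 0 0 0 0 0;0 0 0 0 0 0 0;0 0 0 0 0 0 0"
}}

```text
time_s: 12.43
eef_pos: [481.9, -164.8, 38.5]
ee_rot: [-0.0, 0.994, -0.111, -0.0]
force: [-4.6, -0.3, 1.9]
grip_width: 0.103
grip_force: 59.5
```

Request:
{"op": "drive_tool", "data": {
  "commands": "-0.0009 -0.004 0.001 0 0 0 0;0 0 0 0 0 0 0;0 0 0 0 0 0 0"
}}

```text
time_s: 12.68
eef_pos: [481.9, -165.1, 38.6]
ee_rot: [-0.0, 0.994, -0.111, -0.0]
force: [-5.1, 0.4, -1.4]
grip_width: 0.107
grip_force: 59.2
```

Request:
{"op": "drive_tool", "data": {
  "commands": "0.002 -0.0005 0 0 0 0 0;0 0 0 0 0 0 0;0 0 0 0 0 0 0"
}}

```text
time_s: 12.93
eef_pos: [481.9, -165.1, 38.6]
ee_rot: [-0.0, 0.994, -0.111, -0.001]
force: [-5.6, 2.4, 1.7]
grip_width: 0.104
grip_force: 59.4
```

Request:
{"op": "drive_tool", "data": {
  "commands": "0.0003 0.0015 0 0 0 0 0;0 0 0 0 0 0 0;0 0 0 0 0 0 0;0 0 0 0 0 0 0;0 0 0 0 0 0 0;0 0 0 0 0 0 0"
}}

```text
time_s: 13.43
eef_pos: [481.9, -165.0, 38.5]
ee_rot: [-0.0, 0.994, -0.111, -0.001]
force: [-5.8, 1.9, -0.7]
grip_width: 0.107
grip_force: 59.4
```

```bash
python3 - <<'E'
from h import *
s=sense();u=np.array([.9757,-.2196]);v=np.array([.2196,.9757])
q=s["ee_rot"];d=s["eef_pos"][:2]-[472.24,-164.44];f=s["force"][:2]
print(s["eef_pos"],s["force"],s["wrist_torque"],"yaw",2*np.arctan2(q[2],q[1]),"uv",d@u,d@v,"f",f@u,f@v)
E
```

```text
[ 481.92442647 -165.04815667   38.54261895] [-5.79717878  1.88962407 -0.67928857] [ 0.05192298  0.9946744  -0.11630991] yaw -0.22178413519625093 uv 9.582646110071062 1.533321586781958 f -6.071268786724369 0.5706457486899781
```

Request:
{"op": "drive_tool", "data": {
  "commands": "-0.01 0.0022 0 0 0 0 0;-0.0244 0.0055 0 0 0 0 0;-0.0244 0.0055 0 0 0 0 0;-0.0244 0.0055 0 0 0 0 0;-0.0244 0.0055 0 0 0 0 0;-0.0244 0.0055 0 0 0 0 0;-0.0244 0.0055 0 0 0 0 0;-0.0244 0.0055 0 0 0 0 0;-0.0195 0.0044 0 0 0 0 0;0 0 0 0 0 0 0;0 0 0 0 0 0 0;0 0 0 0 0 0 0"
}}

```text
time_s: 14.43
eef_pos: [462.4, -160.8, 38.7]
ee_rot: [0.0, 0.994, -0.111, 0.0]
force: [0.5, 0.3, -1.4]
grip_width: 0.106
grip_force: 59.2
```

```bash
cat > st.py <<'E'
from h import *
s=sense();u=np.array([.9757,-.2196]);v=np.array([.2196,.9757])
q=s["ee_rot"];d=s["eef_pos"][:2]-[472.24,-164.44];f=s["force"][:2]
print(s["eef_pos"].round(2),s["force"].round(2),"uv",d@u,d@v,"f",f@u,f@v)
E
python3 st.py
```

```text
[ 462.35 -160.76   38.73] [ 0.47  0.32 -1.41] uv -10.456991876157774 1.417781826767772 f 0.3899185166473077 0.4191070866493318
```

Request:
{"op": "drive_tool", "data": {
  "commands": "-0.0098 0.0022 0 0 0 0 0;-0.0098 0.0022 0 0 0 0 0;0 0 0 0 0 0 0;0 0 0 0 0 0 0"
}}

```text
time_s: 14.77
eef_pos: [460.3, -160.2, 38.7]
ee_rot: [-0.0, 0.994, -0.111, 0.0]
force: [0.5, 0.2, -0.8]
grip_width: 0.102
grip_force: 59.2
```

Request:
{"op": "drive_tool", "data": {
  "commands": "-0.0049 0.0011 0 0 0 0 0;-0.0049 0.0011 0 0 0 0 0;0 0 0 0 0 0 0;0 0 0 0 0 0 0"
}}

```text
time_s: 15.1
eef_pos: [459.3, -160.0, 38.7]
ee_rot: [0.0, 0.994, -0.111, 0.0]
force: [0.5, 0.6, -2.3]
grip_width: 0.107
grip_force: 59.2
```

Request:
{"op": "drive_tool", "data": {
  "commands": "-0.0049 0.0011 0 0 0 0 0;0 0 0 0 0 0 0;0 0 0 0 0 0 0"
}}

```text
time_s: 15.35
eef_pos: [458.8, -159.9, 38.7]
ee_rot: [-0.0, 0.994, -0.111, 0.0]
force: [-0.0, 0.1, -1.4]
grip_width: 0.111
grip_force: 59.2
```

Request:
{"op": "drive_tool", "data": {
  "commands": "-0.003 0.0007 0 0 0 0 0;0 0 0 0 0 0 0;0 0 0 0 0 0 0"
}}

```text
time_s: 15.6
eef_pos: [458.5, -159.9, 38.7]
ee_rot: [0.0, 0.994, -0.111, 0.0]
force: [-0.2, -0.6, -1.3]
grip_width: 0.107
grip_force: 59.2
```

Request:
{"op": "drive_tool", "data": {
  "commands": "-0.002 0.0005 0 0 0 0 0;0 0 0 0 0 0 0;0 0 0 0 0 0 0"
}}

```text
time_s: 15.85
eef_pos: [458.3, -159.8, 38.7]
ee_rot: [0.0, 0.994, -0.111, 0.0]
force: [-0.2, -0.5, -1.9]
grip_width: 0.106
grip_force: 59.2
```

```bash
python3 st.py
```

```text
[ 458.33 -159.81   38.7 ] [-0.21 -0.55 -1.9 ] uv -14.591782021790895 1.4627009377904512 f -0.08733980170818902 -0.5806718470927986
```

Request:
{"op": "drive_tool", "data": {
  "commands": "-0.002 0.0005 0 0 0 0 0;0 0 0 0 0 0 0;0 0 0 0 0 0 0"
}}

```text
time_s: 16.1
eef_pos: [458.3, -159.8, 38.7]
ee_rot: [0.0, 0.994, -0.111, 0.0]
force: [1.3, 0.0, -1.5]
grip_width: 0.106
grip_force: 59.1
```

Request:
{"op": "drive_tool", "data": {
  "commands": "-0.002 0.0005 0 0 0 0 0;0 0 0 0 0 0 0;0 0 0 0 0 0 0"
}}

```text
time_s: 16.35
eef_pos: [458.2, -159.8, 38.8]
ee_rot: [0.0, 0.994, -0.111, 0.0]
force: [3.4, -0.1, -1.8]
grip_width: 0.109
grip_force: 59.1
```

```bash
python3 st.py
```

```text
[ 458.2  -159.81   38.8 ] [ 3.43 -0.11 -1.79] uv -14.711537985529082 1.438960302375618 f 3.3736026213200776 0.6469828667709122
```

Request:
{"op": "drive_tool", "data": {
  "commands": "0 0 -0.002 0 0 0 0;0 0 0 0 0 0 0;-0.002 0.0005 0 0 0 0 0;0 0 0 0 0 0 0;0 0 0 0 0 0 0"
}}

```text
time_s: 16.77
eef_pos: [458.2, -159.8, 38.7]
ee_rot: [0.0, 0.994, -0.111, 0.001]
force: [4.5, -0.5, 0.3]
grip_width: 0.106
grip_force: 59.3
```

```bash
python3 st.py
```

```text
[ 458.17 -159.82   38.75] [ 4.47 -0.47  0.31] uv -14.739263977536911 1.4183853485079403 f 4.462125895573671 0.5216824093376858
```

Request:
{"op": "drive_tool", "data": {
  "commands": "-0.0017 0.0004 0 0 0 0 0;0 0 0 0 0 0 0;0 0 0 0 0 0 0;0 0 0 0 0 0 0;0 0 0 0 0 0 0;0 0 0 0 0 0 0"
}}

```text
time_s: 17.27
eef_pos: [458.1, -159.8, 38.8]
ee_rot: [0.0, 0.994, -0.111, 0.001]
force: [4.8, 0.5, -0.4]
grip_width: 0.108
grip_force: 59.3
```

```bash
python3 st.py
```

```text
[ 458.14 -159.83   38.77] [ 4.81  0.53 -0.39] uv -14.764373213439347 1.3989295375160677 f 4.57724671007444 1.57063555075576
```

Request:
{"op": "drive_tool", "data": {
  "commands": "-0.0013 0.0015 0 0 0 0 0;0 0 0 0 0 0 0;0 0 0 0 0 0 0;0 0 0 0 0 0 0;0 0 0 0 0 0 0;0 0 0 0 0 0 0"
}}

```text
time_s: 17.77
eef_pos: [458.1, -159.8, 38.8]
ee_rot: [0.0, 0.994, -0.111, 0.001]
force: [6.5, 0.7, -0.9]
grip_width: 0.109
grip_force: 59.3
```

```bash
python3 st.py
```

```text
[ 458.11 -159.79   38.8 ] [ 6.52  0.73 -0.93] uv -14.804644131268661 1.434081312469786 f 6.201986282157922 2.141282843933763
```

Request:
{"op": "drive_tool", "data": {
  "commands": "0.003 -0.001 -0.002 0 0 0 0;0 0 0 0 0 0 0;0 0 0 0 0 0 0"
}}

```text
time_s: 18.02
eef_pos: [458.2, -159.8, 38.6]
ee_rot: [0.0, 0.994, -0.111, 0.001]
force: [4.9, -0.3, 1.2]
grip_width: 0.107
grip_force: 59.3
```

Request:
{"op": "drive_tool", "data": {
  "commands": "0 0 -0.002 0 0 0 0;0 0 0 0 0 0 0;0 0 0 0 0 0 0"
}}

```text
time_s: 18.27
eef_pos: [458.2, -159.8, 38.4]
ee_rot: [0.0, 0.994, -0.111, 0.001]
force: [5.1, 0.4, 0.6]
grip_width: 0.109
grip_force: 59.4
```

```bash
python3 st.py
```

```text
[ 458.19 -159.8    38.41] [5.13 0.38 0.64] uv -14.726857635928084 1.4420311092266351 f 4.917067814515653 1.497578218072281
```

Request:
{"op": "drive_tool", "data": {
  "commands": "0.002 -0.0005 -0.002 0 0 0 0;0 0 0 0 0 0 0;0 0 0 0 0 0 0"
}}

```text
time_s: 18.52
eef_pos: [458.3, -159.8, 38.3]
ee_rot: [0.0, 0.994, -0.111, 0.001]
force: [4.2, 1.1, 3.6]
grip_width: 0.106
grip_force: 60.1
```

```bash
python3 st.py
```

```text
[ 458.28 -159.82   38.28] [4.2  1.14 3.64] uv -14.638070903979433 1.4436873814998707 f 3.843870714587303 2.0373692947280384
```

Request:
{"op": "drive_tool", "data": {
  "commands": "0 0 0 0 0 0 0;0 0 0 0 0 0 0;0 0 0 0 0 0 14;0 0 0 0 0 0 18;0 0 0 0 0 0 25;0 0 0 0 0 0 40;0 0 0 0 0 0 50;0 0 0 0 0 0 50;0 0 0 0 0 0 50",
  "force": 20
}}

```text
time_s: 19.27
eef_pos: [457.8, -159.6, 37.8]
ee_rot: [-0.0, 0.994, -0.111, -0.0]
force: [-0.7, 0.6, -0.4]
grip_width: 0.5
grip_force: 0.0
```

Request:
{"op": "drive_tool", "data": {
  "commands": "0 0 0.05 0 0 0 50;0 0 0.15 0 0 0 50;0 0 0.25 0 0 0 50;0 0 0.3 0 0 0 50;0 0 0.3 0 0 0 50;-0.1 -0.35 0.1 0 0 0 50;-0.1 -0.4 0 0 0 0 50;-0.1 -0.4 0 0 0 0 50;-0.1 -0.4 0 0 0 0 50;-0.1 -0.4 0 0 0 0 50;-0.1 -0.4 0 0 0 0 50;-0.1 -0.4 0 0 0 0 50;0 0 0 0 0 0 50;0 0 0 0 0 0 50"
}}

```text
time_s: 20.43
eef_pos: [386.9, -436.0, 152.7]
ee_rot: [-0.0, 0.994, -0.112, -0.0]
force: [0.2, -0.2, -0.2]
grip_width: 0.502
grip_force: 0.0
```

```bash
python3 - <<'E'
from h import *
a=[]
for n,(y,x) in dict(side=(148,295),top=(185,335)).items():
    p=capture(n);a.append(cv2.resize(p["pixels"][y:y+70,x:x+75],None,fx=5.2,fy=5.2,interpolation=cv2.INTER_CUBIC))
cv2.imwrite("pics/end.png",np.hstack(a));print(sense()["eef_pos"])
E
```

```text
[ 388.01511279 -433.89928534  152.92653082]
```

View pics/end.png

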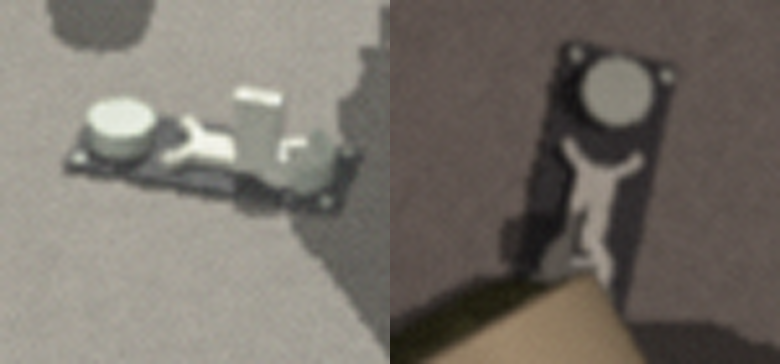

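```bash
python3 -c "
from rig import finish_job
print(finish_job())"
```

```text
the job is handed in; nothing more can be done
None
```

I pressed the large leaf home on the boss of the nearest plate at about 6 N, then drew it back into the cove at about 6 N. I left it lying flat and in line in the cove, with the arm clear, and handed the job in at about 20 s.

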